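# Fit the reel spindle in its stand and lock it

## Task

Draw the reel spindle out of its leaning rest and fit it in the bore of the stand: tip its foot in at the half collar edge-first while the spindle still leans, then straighten it upright and slide it fully home. Then swing the stand's keeper bar round over the spindle's flange as far as it goes, and leave the standing bottle and the brush where they are.

Things in the scene. Friction and masses are not known exactly. Their poses are not given: they have to be found in the camera images.
- spindle_grip (a point): where to hold the spindle: on its axis in its plain round grip, 100 mm from the foot, 32 mm above the flange's top; same axes. At the start its shank is in the rest's loose hole and its flange on the rest's sloping face: it leans 25 degrees from vertical, grip end towards the rest's -x, and comes out when pulled at least 60 mm along its axis
- spindle_centre (a point): centre of the loose round steel spindle (about 0.25 kg, 123 mm long), on its axis; its z runs from foot to grip end. From the foot: shank 24 mm diameter, 0 to 60 mm (1.5 mm chamfer at the foot); flange 50 mm diameter, 60 to 68 mm; grip 20 mm diameter, 68 to 123 mm. This point is 61.5 mm from the foot. Its turn about its own axis does not matter
- spindle_foot (a point): centre of the flat end face of the spindle's foot; same axes
- bore_mouth (a point): on the stand's upright bore axis, level with the half collar's top, 73 mm above the table; the stand's axes. Bore and collar are 25.5 mm in diameter. The collar (15 mm high, 50 mm outside) rounds only the far half (+x); at the front the lip is 15 mm lower, so a spindle with its grip end leaning to -x can put its foot in over that lip. Home, the flange sits on the collar, foot 60 mm below this point
- rest: the leaning rest (fixed): aluminium block 56 mm square, 55 mm long, with a 27 mm through hole, leaning 25 degrees towards its -x between two steel cheeks on a base plate 110 x 84 mm; highest edge of the block about 85 mm above the table; origin at the centre of its underside, z up
- keeper (a joint): the stand's flat steel keeper bar on an upright hinge: 0 = fully open (bar points to the stand's -y), growing clockwise seen from above, 1.571 = shut against its stop (bar points to the stand's -x, over the spindle's flange, 2.5 mm above it). Turns lightly, stays where left, and shuts only when the spindle is home
- keeper_hinge (a point): on the keeper's hinge axis, at the top face of the bar (88.5 mm above the table); at 42 mm along x and -19 mm along y from the bore axis in the stand's axes; the axes are the stand's
- keeper_post (a point): centre of the upright round steel post on the free end of the keeper bar, by which it is moved: 11 mm diameter, 32 mm tall above the bar, 75 mm from the hinge axis; this point is 16 mm above the bar's top face, 104.5 mm above the table
- flux_bottle: bystander: plastic dropper bottle, 40 mm diameter, 116 mm tall, standing; origin at its underside
- brush: bystander: black brush 150 mm long lying on the table; origin at its underside
- spindle: the whole spindle: origin at the centre of its foot, same as the foot point
- stand: the spindle's stand (fixed): aluminium block 70 x 64 mm on a steel base plate 135 x 100 mm, with an upright bore and, on the far side, a hinged keeper bar; origin on the bore axis at the table; z up, its front is -x

How it is judged (in metres and radians):
On the way, in this order (a step that is already met when the one before it is completed fails the run):
1. the spindle's foot is in the collar edge-first, with the spindle leaning 12 degrees or more (horizontal distance between spindle_foot and bore_mouth below 0.009 m and z of spindle_foot in the frame of bore_mouth below -0.002 m and angle between spindle_centre's own z axis and vertical above 0.21 rad), for 0.1 s.
2. the spindle is upright and fully home in the bore, with the keeper not yet shut (horizontal distance between spindle_foot and bore_mouth below 0.004 m and z of spindle_foot in the frame of bore_mouth below -0.0565 m and angle between spindle_centre's own z axis and vertical below 0.06 rad and value of joint keeper below 1 rad), for 0.1 s.
At the end, for the whole second after the job is handed in: The spindle is upright (within about 3.5 degrees), on the bore axis within 4 mm and down to within 3.5 mm of its seat, at rest, and the keeper is shut over its flange (joint above 1.45 rad) (horizontal distance between spindle_foot and bore_mouth below 0.004 m and z of spindle_foot in the frame of bore_mouth below -0.0565 m and angle between spindle_centre's own z axis and vertical below 0.06 rad and value of joint keeper above 1.45 rad and linear speed of spindle below 0.02 m/s); the robot touches nothing.
It fails at once if the bottle was moved more than 30 mm (distance of flux_bottle from where it was at the start of the episode above 0.03 m).
It fails at once if the brush was moved more than 30 mm (distance of brush from where it was at the start of the episode above 0.03 m).
It also fails if it takes over 70 s, if anything falls off the work surface, if the arm or the gripper's body presses on something with over 40 N, if the wrist force passes 120 N, or if a joint passes its speed limit or range.

## Robot

A 6-joint arm with a two-finger parallel gripper is mounted at the origin on the work surface; the furniture and walls round the work are solid. World frame = base frame: x ahead of the robot, y to its left, z up, the work surface at z = 0. Lengths are in mm, angles in degrees, forces in N, time in s.
With the tool pointing down it reaches from about 325 to 1000 mm from the base axis. Payload 5.1 kg.
Tool frame: the origin (TCP) lies at the very end of the fingers, on their centre line; the grasp point (between the pads) lies 19 mm behind it (ctrl.pinch_z is the distance from the TCP to the grasp point, in mm); z points along the fingers, y is the line along which they close (so a half turn about z gives the same grasp; the last joint's range is limited). The gripper opens to 85 mm and grips with 20 to 120 N. Pads are 22 mm wide; open, the fingers measure 114 mm over their backs; the gripper's body (76 mm by 85 mm) begins 54 mm behind the grasp point. The pads swing forward as they close: fully open they stand 13 mm farther back than shut.
Start: joints at [58.465, 7.093, 94.555, -0, 78.352, -4.733], TCP at [293.118, 580.144, 231.322] pointing down, gripper open.
Joint ranges: [-149.61, 149.61], [-58.7, 133.49], [1.44, 155.28], [-77.14, 257.14], [18.33, 153.61], [-166.67, 166.67]. Speed limits (degrees/s): [147.25, 147.25, 180, 180, 180, 180].

## Interface

Orientations are given as [roll, pitch, yaw] about the fixed x, y, z axes, in that order (R = Rz(yaw) Ry(pitch) Rx(roll)).
In Python, from station import ctrl gives the robot as it stands. The module is installed in compiled form; this text tells all that it offers.
- The arm moves only by the shell command python3 -m pendant 'ROWS' [OPENING]. ROWS is JSON, one flat list of numbers, 4 for each row, row after row: the shift along the tool's x, y, z in units of 30 mm (1.0 is 30 mm), then the turn about the tool's z in degrees. In form: [tx, ty, tz, turn, tx, ty, tz, turn, ...]. A call has 1 to 20 rows; each row is the pose to reach, as a shift and turn from the pose commanded when the call began, along the tool's axes at that moment; what a row does not reach only later rows make up. A row lasts 1/8 s, in which the tool goes at most 62.5 mm and 10.7 degrees, less where a joint would pass 70% of its speed; a pose out of reach is approached as far as the arm can. A call with a gripper value outside its range is refused whole. OPENING is the finger opening in mm, from 0 to 85.4, set as the call begins (- or left out, the last holds). The fingers move at their own pace and stop on an object; the grip force is fixed at half the most. Time passes only in rows, so rows that repeat a pose let the fingers close. It gives the time, the measured TCP pose, the force, the opening and the grip force at its end, in the units of the state.
- ctrl.read_state(): the state, without advancing time (a new reading comes with each control period).
- ctrl.camera(name): name is "scene" or "top"; returns a dict with "color" (480x640x3 uint8, blue, green, red), "depth" (480x640 float32, mm along the optical axis (not along the pixel's ray), 0 where there is no reading), "vertical_fov" (degrees; the focal length in pixels is half the picture's height over the tangent of half this angle, whatever the lens; pixels are square), "cx", "cy" (the principal point, pixels), "rvec" (rotation vector, rad) and "tvec" (3), from world to camera coordinates, as OpenCV has them. Camera axes: x right, y down, z forward; pixel columns grow to the right and rows downward; lengths in mm; the calibration is good to about 2 mm. A picture is of the moment at which its call begins.
- ctrl.job_done(): hands the job in; it is judged then, once.
Trained networks look in a picture, given as the dict that the camera call returned (one of the last four; its "shot" number tells which), for a name from the list of things; names that differ only in an ending like _2 or _b are one class to them, and where a whole thing is asked for, a point or a joint stands for the part that bears it (a point fixed in the world has none). Each returns a list of dicts, best first, with "conf" (0 to 1); they miss things now and then, are a little off and sometimes report something else, mostly with a low value. They report only what shows in the picture. A call takes as long as a camera call.
- ctrl.trace(target, picture): "mask" (480x640 bool, what is visible of it) and "rect" ([left, top, right, bottom] in pixels, round what is visible of it).
- ctrl.spot_point(target, picture): "position" ([column, row] in pixels: a listed point, or the origin of a listed thing).
The state is a dict: "clock": time; "qpos": joint angles; "joint_velocities": joint speeds; "effort": joint torques, N m; "eef_pos": TCP position; "tcp_rot": TCP orientation; "ft_force": force on the tool from outside, world axes, zero at the start; "torque": the same for the moment, N m; "finger_gap": finger opening in mm; "grip_force": force on a finger pad.
Only numpy, scipy, OpenCV 4.12 (cv2) and the standard library are available. Lean on these libraries where they do the work, as an engineer would, in place of code of your own. Each camera call takes 0.05 s, during which the arm holds its last target. There are 200 camera calls.

## Working session

There is one attempt and no reset: what is moved stays moved. The work goes in short steps, Python scripts to look and compute and a shell command to move; the robot and the scene stay as the last step left them, time stands still between calls to the robot, and variables do not carry over. Pictures are saved under pics/ and viewed, at most 11 in all, crops included, and the job is handed in when it is done.

```bash
mkdir -p pics
cat > h.py <<'E'
import numpy as np, cv2
from station import ctrl
from scipy.spatial.transform import Rotation as Ro
def cam(n):
    p=ctrl.camera(n); f=240/np.tan(np.radians(p["vertical_fov"]/2))
    R=cv2.Rodrigues(np.array(p["rvec"],float))[0]; t=np.array(p["tvec"],float).ravel()
    return p,f,R,t
def ray(c,px):
    p,f,R,t=c; d=R.T@np.array([(px[0]-p["cx"])/f,(px[1]-p["cy"])/f,1]); return -R.T@t,d
def atz(c,px,z):
    o,d=ray(c,px); return o+d*(z-o[2])/d[2]
def proj(c,X):
    p,f,R,t=c; q=R@np.array(X)+t; return q[:2]/q[2]*f+[p["cx"],p["cy"]]
def tri(c1,p1,c2,p2):
    o1,d1=ray(c1,p1);o2,d2=ray(c2,p2)
    s=np.linalg.lstsq(np.c_[d1,-d2],o2-o1,rcond=None)[0]
    a,b=o1+s[0]*d1,o2+s[1]*d2; return (a+b)/2,np.linalg.norm(a-b)
def cloud(c,mask=None):
    p,f,R,t=c; D=p["depth"]; m=D>0
    if mask is not None: m&=mask
    v,u=np.nonzero(m); z=D[m]; P=np.c_[(u-p["cx"])/f*z,(v-p["cy"])/f*z,z]
    return (P-t)@R
E
python3 - <<'E'
from h import *
np.set_printoptions(precision=1,suppress=True)
s,t=cam("scene"),cam("top")
for n,c in(("scene",s),("top",t)): cv2.imwrite(f"pics/{n}0.png",c[0]["color"]); print(n,-c[2].T@c[3],c[2][2],c[1])
for n in "spindle_grip spindle_centre spindle_foot bore_mouth rest keeper_hinge keeper_post flux_bottle brush stand".split():
    r=[ctrl.spot_point(n,c[0])[:2] for c in(s,t)]
    print(n,[[(np.array(k["position"]),round(k["conf"],2)) for k in q] for q in r])
    if r[0] and r[1]: print("   ",tri(s,r[0][0]["position"],t,r[1][0]["position"]))
print(ctrl.read_state()); print(ctrl.pinch_z)
E
```

```text
scene [ 81.  319.8 529.7] [ 0.5 -0.7 -0.5] 457.06587935753475
top [ 382.  -265.  1016.6] [ 0.1 -0.  -1. ] 567.892497429245
spindle_grip [[(array([382.2, 228.5]), 0.8)], [(array([365.9, 279.7]), 0.62)]]
    (array([ 440.4, -358.4,  111.8]), np.float64(3.1091009198315507))
spindle_centre [[(array([367. , 242.9]), 0.78)], [(array([367.6, 273. ]), 0.86)]]
    (array([ 462.2, -361.4,   69.6]), np.float64(14.78292995524249))
spindle_foot [[], []]
bore_mouth [[(array([253.4, 290.6]), 0.8)], [(array([209. , 230.2]), 0.98)]]
    (array([ 527.6, -100.4,   76.8]), np.float64(0.03585510874902558))
rest [[(array([367.8, 267.2]), 0.95)], [(array([367.5, 264.9]), 0.71), (array([217.1, 237.4]), 0.37)]]
    (array([ 473.5, -373.2,    2.4]), np.float64(4.363796924177469))
keeper_hinge [[(array([253.7, 269.1]), 0.62)], [(array([226.4, 214.3]), 0.66), (array([366. , 263.5]), 0.27)]]
    (array([ 552.8, -130.3,   92.7]), np.float64(2.742928022862427))
keeper_post [[(array([292. , 255.7]), 0.79)], [(array([265.3, 225.5]), 0.78), (array([216.6, 235.9]), 0.7)]]
    (array([ 529.7, -197.3,   96.4]), np.float
[... 202 characters left out ...]
 0.73)], [(array([273.7, 182.7]), 0.89)]]
    (array([ 622.8, -207. ,   -7.1]), np.float64(14.777580223170794))
stand [[(array([254.4, 326.3]), 0.91), (array([360.6, 262.1]), 0.24)], [(array([219.3, 239.1]), 0.73)]]
    (array([ 527.5, -102.5,   -2.4]), np.float64(9.47139514831969))
{'clock': 1.1, 'qpos': array([58.5,  7.1, 94.6, -0. , 78.4, -4.7]), 'joint_velocities': array([-0.1, -0. , -0. , -0.1, -0. , -0. ]), 'effort': array([ -0. , -42.4, -36.6,   0. ,   0. ,  -0. ]), 'eef_pos': array([293.1, 580.2, 231.3]), 'tcp_rot': array([180. ,   0. , 153.2]), 'ft_force': array([0. , 0.3, 1. ]), 'torque': array([ 0., -0., -0.]), 'grip_force': 0.0, 'finger_gap': 85.49336631690339}
18.700000000000003
```

View pics/scene0.png

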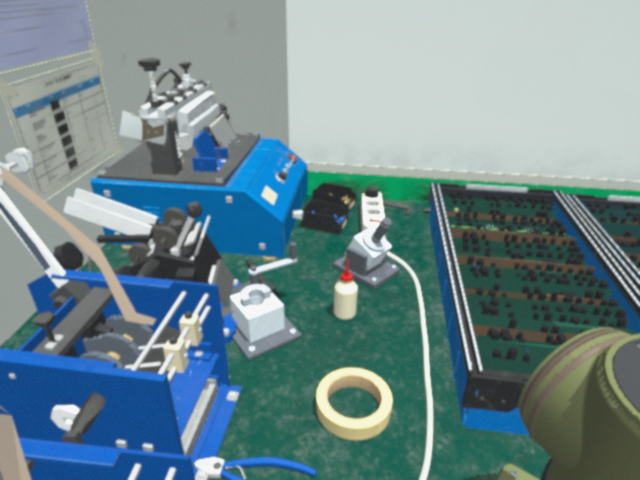

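View pics/top0.png

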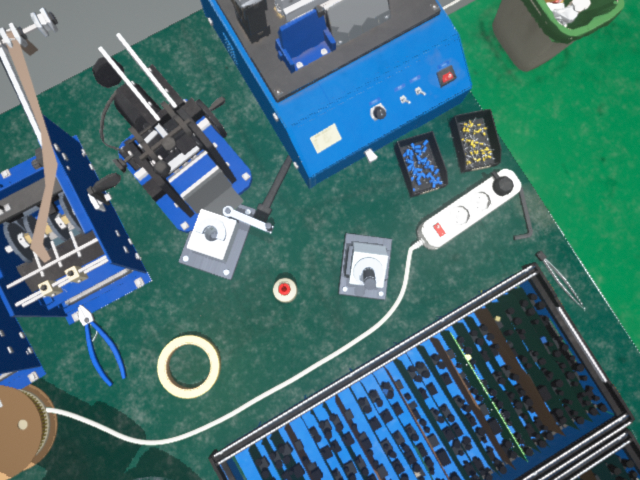

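The scene view shows the stand at about (260,315) and the spindle leaning in the rest at (370,250). The bottle (345,295) is between them. In the top view the stand is at (215,238), the keeper bar runs (228,211)→(268,227), the rest is at (365,265) and the brush is at (275,190). Next I measure yaw and axes from depth.

Run:
```python
from h import *
np.set_printoptions(precision=1,suppress=True)
s,t=cam("scene"),cam("top")
for n,c in(("scene",s),("top",t)):
  for name in("stand","rest","spindle","keeper"):
    r=ctrl.trace(name,c[0])
    if not r: print(n,name,None);continue
    m=r[0]["mask"]; P=cloud(c,m); print(n,name,round(r[0]["conf"],2),m.sum(),r[0]["rect"])
    h=np.histogram(P[:,2],bins=np.arange(-5,150,5)); print("  z",[(int(b),int(a)) for a,b in zip(*h) if a>5])
    for lo,hi in((2,16),(50,64),(66,80),(82,95)):
      Q=P[(P[:,2]>lo)&(P[:,2]<hi),:2].astype(np.float32)
      if len(Q)>25: print("  ",lo,hi,cv2.minAreaRect(Q))
    if name=="spindle":
      Q=P[P[:,2]>80]; 
      if len(Q)>20: print("  top",Q.mean(0),np.linalg.svd(Q-Q.mean(0))[2][0],P[P[:,2]>np.percentile(P[:,2],95)].mean(0))
# zoomed crops
big=np.hstack([cv2.resize(t[0]["color"][190:290,170:290],None,fx=3.3,fy=4*.825,interpolation=2),cv2.resize(t[0]["color"][215:315,310:430],None,fx=3.3,fy=3.3,interpolation=2)])
b2=np.hstack([cv2.resize(s[0]["color"][240:350,220:310],(396,484//1),interpolation=2)[:330*1],cv2.resize(s[0]["color"][205:295,325:415],(396,330),interpolation=2)]) 
a=cv2.resize(s[0]["color"][245:360,205:325],(344,330),interpolation=2);b=cv2.resize(s[0]["color"][205:295,320:420],(366,330),interpolation=2)
cv2.imwrite("pics/cs.png",np.hstack([a,b]));cv2.imwrite("pics/ct.png",big)
```

```text
scene stand 0.72 3904 [230.5, 240.4, 300.0, 361.0]
  z [(-5, 11), (0, 120), (5, 1019), (10, 173), (15, 102), (20, 129), (25, 122), (30, 117), (35, 124), (40, 144), (45, 158), (50, 160), (55, 649), (60, 92), (65, 91), (70, 259), (75, 25), (80, 34), (85, 236), (90, 40), (95, 13), (100, 17), (105, 14), (110, 14), (115, 16), (120, 11)]
   2 16 ((527.268798828125, -106.16928100585938), (106.59961700439453, 147.91258239746094), 64.33290100097656)
   50 64 ((526.9632568359375, -101.211669921875), (65.37863159179688, 81.07931518554688), 71.206787109375)
   66 80 ((540.6098022460938, -105.41998291015625), (51.355445861816406, 50.57015609741211), 72.30265808105469)
   82 95 ((542.6378173828125, -163.87100219726562), (88.99002838134766, 16.11786651611328), 69.29655456542969)
scene rest 0.56 1862 [333.8, 226.8, 398.7, 291.0]
  z [(-5, 25), (0, 101), (5, 147), (10, 609), (15, 79), (20, 64), (25, 65), (30, 62), (35, 68), (40, 67), (45, 71), (50, 77), (55, 123), (60, 108), (65, 55), (70, 40), (75, 33), (80, 44)]
   2 16 ((471.3637390136719, -365.250244140625), (87.59905242919922, 110.73088836669922
[... 2671 characters left out ...]
, (115, 16), (120, 18), (125, 83), (130, 48)]
   66 80 ((456.4108581542969, -365.61572265625), (39.97283935546875, 50.64313888549805), 12.910072326660156)
   82 95 ((468.113525390625, -365.0498352050781), (26.189374923706055, 44.682350158691406), 3.021928310394287)
  top [ 458.  -364.1   99.7] [-0.6  0.1  0.8] [ 439.2 -362.6  131.9]
top keeper 0.79 479 [224.7, 205.1, 273.1, 232.5]
  z [(-5, 10), (0, 9), (5, 27), (80, 14), (85, 289), (90, 53), (95, 11), (110, 6), (115, 20), (120, 14)]
   2 16 ((557.446044921875, -158.2667236328125), (54.795204162597656, 17.200241088867188), 68.87065124511719)
   82 95 ((546.00390625, -165.53277587890625), (88.34781646728516, 17.417240142822266), 68.818359375)
```

View pics/ct.png

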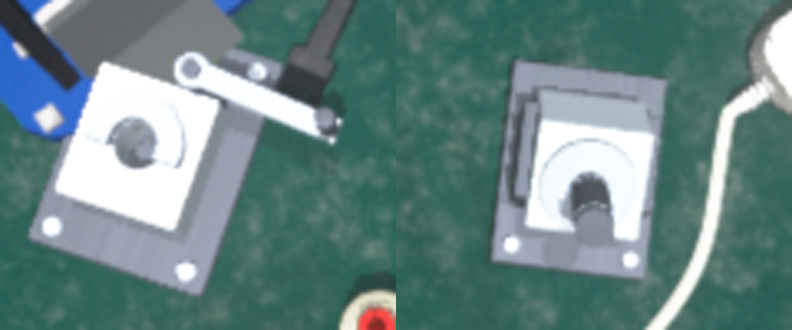

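View pics/cs.png

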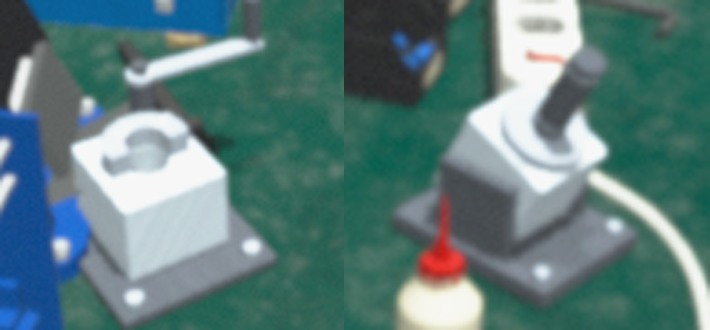

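Crops: the stand's half collar is at the back of the block, open towards the lower left (its -x, yaw about -19°). The keeper bar and post sit at upper right. The spindle leans in the rest at yaw about -7.6°. Next I refine the fits and check obstacle heights.

```bash
cat >> h.py <<'E'
from scipy.optimize import least_squares
def sdf(P,foot,u):
    # distance to spindle surface (union of 3 cylinders)
    q=P-foot; h=q@u; r=np.linalg.norm(q-np.outer(h,u),axis=1); D=[]
    for a,b,R in((0,60,12),(60,68,25),(68,123,10)):
        x=np.c_[r-R,np.maximum(a-h,h-b)]
        D.append(np.linalg.norm(np.maximum(x,0),axis=1)+np.minimum(x.max(1),0))
    return np.min(D,0)
def fitsp(P,foot,lean,az):
    U=lambda l,a:np.array([np.sin(l)*np.cos(a),np.sin(l)*np.sin(a),np.cos(l)])
    r=least_squares(lambda v:sdf(P,v[:3],U(v[3],v[4])),[*foot,lean,az],loss="soft_l1",f_scale=1.5,x_scale=[1,1,1,.02,.02])
    return r.x[:3],U(*r.x[3:]),r.x[3:]
E
python3 - <<'E'
from h import *
np.set_printoptions(precision=1,suppress=True)
s,t=cam("scene"),cam("top"); A=[]
u0=np.array([-.419,.056,.906]); f0=np.array([440,-361,112])-100*u0
for n,c in(("scene",s),("top",t)):
    m=ctrl.trace("spindle",c[0])[0]["mask"]; P=cloud(c,cv2.erode(m.astype(np.uint8),np.ones((2,2)))>0); A.append(P)
for n,P in(("scene",A[0]),("top",A[1]),("both",np.vstack(A))):
    f,u,a=fitsp(P,f0,np.radians(25),np.radians(172.4)); print(n,f,u,np.degrees(a),"grip",f+100*u,"res",np.median(abs(sdf(P,f,u))))
# bore from spots repeated
for c in(s,t):
    print("bore atz73",[atz(c,k["position"],73) for k in ctrl.spot_point("bore_mouth",c[0])[:1]],
     "hinge",[atz(c,k["position"],88.5) for k in ctrl.spot_point("keeper_hinge",c[0])[:1]],"post",[atz(c,k["position"],104.5) for k in ctrl.spot_point("keeper_post",c[0])[:1]])
C=np.vstack([cloud(s),cloud(t)])
B=np.array([527,-101]); Rz=Ro.from_euler("z",-18.8,degrees=True).as_matrix()[:2,:2]
L=(C[:,:2]-B)@Rz
for xr in range(-150,200,25):
    print(xr,[int(np.percentile(q,98)) if len(q:=C[(L[:,0]>=xr)&(L[:,0]<xr+25)&(L[:,1]>=y)&(L[:,1]<y+25),2])>5 else -1 for y in range(-175,175,25)])
a,b=np.array([293,580]),np.array([440,-362]); d=(b-a)/np.linalg.norm(b-a); k=(C[:,:2]-a)@d; w=abs((C[:,:2]-a)@[-d[1],d[0]])
for i in range(0,1000,100):
    q=C[(w<100)&(k>i)&(k<i+100),2]; print(i,len(q),q.max() if len(q) else None)
E
```

```text
scene [ 481.6 -367.6   24.7] [-0.4  0.1  0.9] [ 25.1 173. ] grip [ 439.4 -362.5  115.2] res 0.8289531904740883
top [ 483.4 -367.7   25. ] [-0.4  0.1  0.9] [ 25.7 173.4] grip [ 440.3 -362.7  115.1] res 0.8530621064205235
both [ 481.8 -367.2   24.4] [-0.4  0.   0.9] [ 24.9 173.5] grip [ 440.  -362.4  115.2] res 0.8792220242756397
bore atz73 [array([ 531.4, -107. ,   73. ])] hinge [array([ 555.5, -126.2,   88.5])] post [array([ 519.4, -193.2,  104.5])]
bore atz73 [] hinge [array([ 556.3, -133. ,   88.5])] post [array([ 529. , -196.9,  104.5])]
-150 [2, 2, 3, 3, 2, 2, 2, 2, 2, 2, 5, 8, 187, 180]
-125 [2, 2, 3, 3, 2, 2, 3, 2, 3, 2, 184, 174, 174, 175]
-100 [2, 2, 3, 2, 3, 2, 2, 2, 2, 2, 184, 187, 183, 173]
-75 [85, 95, 2, 2, 3, 13, 9, 9, 13, 3, 2, 184, 188, 189]
-50 [83, 83, 3, 3, 3, 58, 59, 59, 58, 2, 3, 3, 153, 188]
-25 [3, 3, 2, 3, 3, 65, 73, 73, 59, 21, 11, 2, 3, 177]
0 [2, 2, 2, 2, 3, 61, 75, 75, 59, 82, 134, 134, 179, 178]
25 [3, 2, 3, 120, 90, 90, 94, 59, 88, 232, 216, 151, 177, 102]
50 [3, 2, 2, 3, 12, 49, 47, 74, 178, 233, 202, 190, 157, 139]
75 [3, 2, 3, 5, 12, 3, 47, 89, 179, 183, 185, 192, 163, 161]
100 [2, 3, 3, 3, 12, 3, 21, 122, 169, 186, 185, 164, 163, 162]
125 [3, 117, 127, 10, 11, 3, 17, 16, 148, 191, 192, 175, 188, 188]
150 [115, 132, 146, 159, 11, 2, 3, 104, 139, 145, 170, 184, 190, 202]
175 [131, 147, 160, 170, 169, 154, 3, 3, 144, 144, 159, 183, 198, 209]
0 0 None
100 0 None
200 464 219.37890818434468
300 11902 224.17643858608213
400 19526 192.37327872547388
500 20141 189.93806627466734
600 13344 61.5290749324427
700 11810 63.86540189638773
800 9835 115.4519802438219
900 10286 133.56037712812022
```

```bash
cat >> h.py <<'E'
def rows(*tg):
    """targets (x,y,z,yaw) of TCP -> tool-frame rows from the present pose"""
    s=ctrl.read_state(); R=Ro.from_euler("xyz",s["tcp_rot"],degrees=True).as_matrix(); p=np.array(s["eef_pos"])
    for x in tg:
        d=R.T@(np.array(x[:3])-p)/30; w=(s["tcp_rot"][2]-x[3]+180)%360-180; print("row",np.round(d,3),round(w,1))
E
python3 -c "
from h import *
rows((293.1,580.1,340,153.2),(420,100,340,70),(440,-362.5,240,-7.4))"
```

```text
row [ 1.000e-03 -2.000e-03 -3.623e+00] -0.0
row [-10.992 -12.378  -3.623] 83.2
row [-18.539 -25.838  -0.289] 160.6
```

```bash
python3 -m pendant '[0,0,-3.6,0,0,0,-3.6,0,-10.99,-12.38,-3.6,83.2,-10.99,-12.38,-3.6,83.2,-10.99,-12.38,-3.6,83.2,-10.99,-12.38,-3.6,83.2,-10.99,-12.38,-3.6,83.2,-10.99,-12.38,-3.6,83.2,-10.99,-12.38,-3.6,83.2,-10.99,-12.38,-3.6,83.2,-18.54,-25.84,-2,160.6,-18.54,-25.84,-2,160.6,-18.54,-25.84,-2,160.6,-18.54,-25.84,-2,160.6,-18.54,-25.84,-2,160.6,-18.54,-25.84,-2,160.6,-18.54,-25.84,-2,160.6,-18.54,-25.84,-2,160.6,-18.54,-25.84,-0.3,160.6,-18.54,-25.84,-0.3,160.6]' 70; python3 -c "
from h import *
rows((440,-362.5,240,-7.4),(440,-362.5,97,-7.4))"
```

```text
clock: 4.6
eef_pos: [437.9, -361.0, 235.4]
tcp_rot: [-179.7, 0.4, -7.4]
ft_force: [-0.7, 0.6, -0.6]
finger_gap: 70.4
grip_force: 0.0
row [ 0.075  0.039 -0.155] -0.0
row [0.112 0.067 4.611] -0.0
```

```bash
python3 -m pendant '[0,0,1.5,0,0,0,3,0,0,0,3.8,0,0,0,4.4,0,0,0,4.77,0,0,0,4.77,0,0,0,4.77,0]' 60
python3 - <<'E'
from h import *
np.set_printoptions(precision=1,suppress=True)
s=cam("scene");t=cam("top")
cv2.imwrite("pics/g1.png",cv2.resize(np.vstack([s[0]["color"][150:300,280:480]]),None,fx=3,fy=3))
print(ctrl.read_state()["eef_pos"],ctrl.read_state()["tcp_rot"])
E
```

```text
clock: 5.48
eef_pos: [440.7, -363.2, 98.6]
tcp_rot: [179.9, -0.1, -7.4]
ft_force: [0.1, -0.1, 0.1]
finger_gap: 59.9
grip_force: 0.0
[ 440.6 -363.2   98.5] [179.9  -0.1  -7.4]
```

View pics/g1.png

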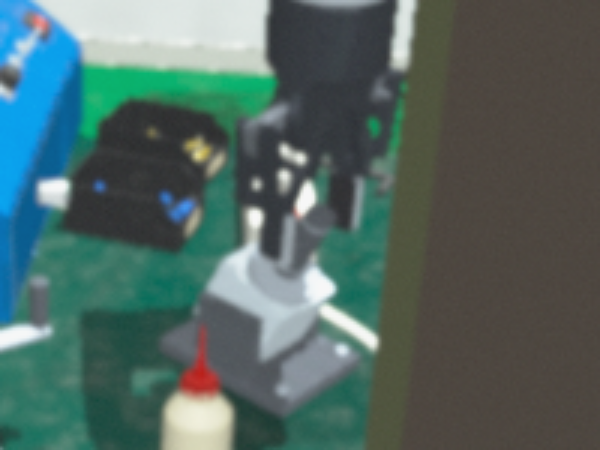

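The fingers straddle the grip end at (300,240). Closing.

```bash
python3 -m pendant '[0,0,0,0,0,0,0,0,0,0,0,0,0,0,0,0,0,0,0,0,0,0,0,0]' 0
python3 - <<'E'
from h import *
u=np.array([np.sin(.436)*np.cos(np.radians(172.6)),np.sin(.436)*np.sin(np.radians(172.6)),np.cos(.436)])
s=ctrl.read_state(); p=s["eef_pos"]; print(s["grip_force"],s["ft_force"])
for d in(20,80,130): rows((*(p+d*u),-7.4))
E
```

```text
clock: 6.32
eef_pos: [440.1, -362.6, 97.6]
tcp_rot: [-180.0, -0.0, -7.4]
ft_force: [-1.6, 2.1, 4.8]
finger_gap: 18.5
grip_force: 58.5
58.50018560886383 [-1.57488689  2.14226277  4.7806667 ]
row [-0.281 -0.    -0.604] -0.0
row [-1.126 -0.    -2.417] -0.0
row [-1.83  -0.    -3.928] -0.0
```

```bash
python3 -m pendant '[-0.14,0,-0.3,0,-0.28,0,-0.6,0,-0.42,0,-0.9,0,-0.56,0,-1.2,0,-0.7,0,-1.5,0,-0.84,0,-1.8,0,-0.98,0,-2.1,0,-1.12,0,-2.4,0,-1.4,0,-3,0,-1.7,0,-3.7,0,-1.7,0,-5,0,-1.7,0,-5,0]'
python3 - <<'E'
from h import *
np.set_printoptions(precision=1,suppress=True)
p=ctrl.read_state(); print(p["eef_pos"])
c=cam("scene");t=cam("top")
cv2.imwrite("pics/g2.png",np.hstack([c[0]["color"][100:320,270:470],t[0]["color"][180:400,280:480]]).repeat(2,0).repeat(2,1)[:,:800])
u=np.array([-.419,.055,.906]); g=p["eef_pos"]+[0,0,19]
for q in(c,t):
  r=ctrl.trace("spindle",q[0])
  if r:
    P=cloud(q,r[0]["mask"]); P=P[np.linalg.norm(P-g,axis=1)<125]; f,U,a=fitsp(P,g-100*u,.436,np.radians(172.6)); print(r[0]["conf"],len(P),f,np.degrees(a),"grip",f+100*U,g,np.median(abs(sdf(P,f,U))))
  print([ (k["position"],k["conf"]) for k in ctrl.spot_point("spindle_foot",q[0])[:1]])
E
```

```text
clock: 7.82
eef_pos: [390.5, -357.7, 252.5]
tcp_rot: [179.7, -0.4, -7.4]
ft_force: [0.5, 0.2, -2.3]
finger_gap: 18.5
grip_force: 58.8
[ 390.5 -357.7  252.5]
0.64 761 [ 431.7 -364.3  179.4] [ 24.9 167.8] grip [ 390.6 -355.4  270.1] [ 390.5 -357.7  271.5] 0.8223771319058457
[([388.2, 196.9], 0.76)]
[]
```

View pics/g2.png

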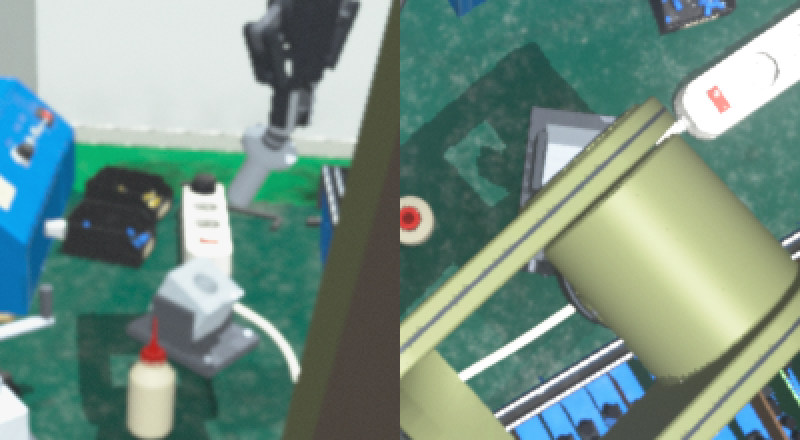

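Picture: the spindle is out of the rest, held leaning about 25° (scene crop, spindle (285,100)→(240,200)). Next I refine the bore with plane-rectified views.

Run:
```python
from h import *
np.set_printoptions(precision=2,suppress=True)
B=np.array([527,-101.]); yaw=np.radians(-18.8); ex=np.array([np.cos(yaw),np.sin(yaw)]); ey=np.array([-ex[1],ex[0]])
im=[]
for n in("scene","top"):
    c=cam(n)
    S=[(-50,-50),(50,-50),(50,50),(-50,50)]
    for z in(73,):
        src=np.float32([proj(c,[*(B+a*ex+b*ey),z]) for a,b in S]); dst=np.float32([((b*-1+50)*3.9,(50-a)*3.9) for a,b in S])
        w=cv2.warpPerspective(c[0]["color"],cv2.getPerspectiveTransform(src,dst),(390,390),flags=cv2.INTER_CUBIC)
        for r in(12.75,25): cv2.circle(w,(195,195),int(r*3.9),(0,0,255),1)
        im.append(w)
    sp=ctrl.spot_point("bore_mouth",c[0])
    for k in sp[:1]: q=atz(c,k["position"],73)[:2]; print(n,"spot",q,k["conf"])
    P=cloud(c); L=np.c_[(P[:,:2]-B)@ex,(P[:,:2]-B)@ey]
    i=(P[:,2]>70)&(P[:,2]<77)&(np.abs(L)<36).all(1)&(L@[0,1]>-35); Q=L[i]
    def cost(v):
        d=Q-v; r=np.hypot(*d.T); return np.r_[np.maximum(0,np.maximum(r-25,12.75-r)),np.maximum(0,-d[:,0])]
    # annulus centre by grid
    g=[(np.sum(np.minimum(cost((a,b)),3)**2),a,b) for a in np.arange(-8,8.1,.5) for b in np.arange(-8,8.1,.5)]
    print(n,"annulus",min(g),len(Q),Q.min(0),Q.max(0), "zmed",np.median(P[i,2]))
    i=(P[:,2]>55)&(P[:,2]<61)&(np.abs(L)<45).all(1); Q=L[i]
    print("  block pct",np.percentile(Q,[1,99],axis=0), np.median(P[i,2]))
cv2.imwrite("pics/rect.png",np.hstack(im))
```

```text
scene spot [524.89 -98.19] 0.97
scene annulus (np.float64(523.3458942119177), np.float64(-7.0), np.float64(0.0)) 268 [-10.89 -25.75] [35.51 25.22] zmed 72.78859029368186
  block pct [[-39.3  -32.37]
 [ 36.81  41.33]] 57.84588360485665
top spot [ 528.41 -102.06] 0.92
top annulus (np.float64(160.15674694470033), np.float64(-4.0), np.float64(-0.5)) 295 [ -6.75 -25.6 ] [34.42 24.74] zmed 72.44722919325187
  block pct [[-36.56 -32.22]
 [ 39.65  39.41]] 57.79249761760471
```

View pics/rect.png

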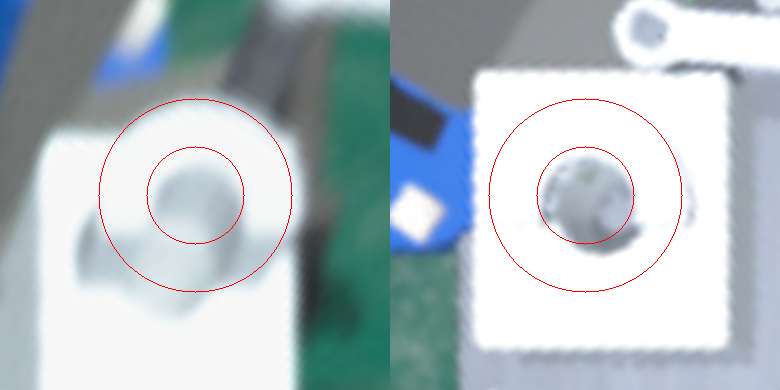

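The right rectified view shows the hole offset slightly from my guess, centre about (590,200). Combining the cues, the bore axis is about (525.5,-101.6).

```bash
cat >> h.py <<'E'
B=np.array([525.5,-101.6]); SY=-18.8; ex=np.array([np.cos(np.radians(SY)),np.sin(np.radians(SY))]); ey=np.array([-ex[1],ex[0]])
def st(x,y,z,dyaw=0): return (*(B+x*ex+y*ey),z,SY+dyaw)
def where(): 
    s=ctrl.read_state(); d=s["eef_pos"][:2]-B; f=s["ft_force"][:2]; print("stand TCP",np.round([d@ex,d@ey,s["eef_pos"][2]],1),"F",np.round([f@ex,f@ey,s["ft_force"][2]],1),"yaw",round(s["tcp_rot"][2]-SY,1))
E
python3 -c "
from h import *
rows(st(-46.8,0,250),st(-46.8,0,180))"
```

```text
row [ 1.884 -9.295 -0.113] 11.4
row [ 1.886 -9.293  2.22 ] 11.4
```

```bash
python3 -m pendant '[0.6,-3,0,4,1.2,-6,0,8,1.7,-8.4,0,11.4,1.88,-9.3,0,11.4,1.88,-9.3,0,11.4,1.88,-9.3,0.7,11.4,1.88,-9.3,1.6,11.4,1.88,-9.3,2.1,11.4,1.88,-9.3,2.1,11.4,1.88,-9.3,2.1,11.4,1.88,-9.3,2.1,11.4]'
python3 - <<'E'
from h import *
np.set_printoptions(precision=1,suppress=True)
where(); rows(st(-46.8,0,180))
p=ctrl.read_state()["eef_pos"]; h3=np.array([*ex,0]); u=-np.sin(.436)*h3+[0,0,np.cos(.436)]; foot=p+41.8*h3-[0,0,73]
im=[]
for n in("scene","top"):
  q=cam(n); r=ctrl.trace("spindle",q[0])
  if r:
    P=cloud(q,r[0]["mask"]); P=P[np.linalg.norm(P-p,axis=1)<125]; f,U,a=fitsp(P,foot,.436,np.radians(161.2)); d=f-[*B,73]; print(n,r[0]["conf"],len(P),np.degrees(a),"foot in stand",[d[:2]@ex,d[:2]@ey,d[2]],"FK",foot-f)
  for k in ctrl.spot_point("bore_mouth",q[0])[:1]: w=atz(q,k["position"],73)[:2]-B; print("bore spot",w@ex,w@ey,k["conf"])
  im.append(cv2.resize(q[0]["color"][190:350,200:330] if n=="scene" else q[0]["color"][180:310,150:280],(390,480)))
cv2.imwrite("pics/h3.png",np.hstack(im))
E
```

```text
clock: 9.7
eef_pos: [482.1, -87.0, 185.6]
tcp_rot: [-180.0, -0.1, -18.8]
ft_force: [0.4, -0.2, -2.9]
finger_gap: 18.5
grip_force: 59.4
stand TCP [-45.9  -0.1 185.6] F [ 0.5 -0.1 -2.9] yaw -0.0
row [-0.  -0.   0.2] -0.0
scene 0.83 988 [ 25.2 159.7] foot in stand [np.float64(-3.9906977720175396), np.float64(-0.5057801875943928), np.float64(39.92960372821574)] FK [ 0.1  0.4 -0.3]
bore spot 2.8711921736517048 2.545662926177715 0.86
top 0.85 281 [ 24.1 159.1] foot in stand [np.float64(-3.6098989689858247), np.float64(0.21295992766123034), np.float64(38.219982258379986)] FK [-0.5 -0.2  1.4]
bore spot 5.775522752511418 -1.1181665170272033 0.79
```

View pics/h3.png

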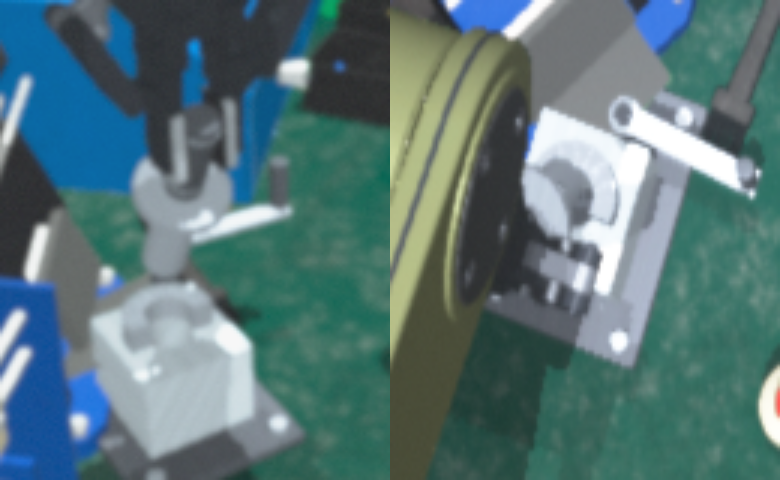

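The spindle leans over the stand (left crop, foot (165,270)), aligned with the collar. Lowering with force checks.

```bash
python3 -m pendant '[0,0,0.3,0,0,0,0.6,0,0,0,0.9,0,0,0,1.1,0,0,0,1.2,0,0,0,1.2,0,0,0,1.2,0]'; python3 -c "
from h import *
where(); rows(st(-46.8,0,138))"
```

```text
clock: 10.88
eef_pos: [481.6, -86.7, 148.7]
tcp_rot: [-180.0, -0.0, -18.8]
ft_force: [0.8, 0.8, -1.3]
finger_gap: 18.7
grip_force: 59.4
stand TCP [-46.4  -0.  148.7] F [ 0.5  1.1 -1.3] yaw -0.0
row [-0.015 -0.001  0.355] -0.0
```

```bash
python3 -m pendant '[0,0,0.07,0,0,0,0.14,0,0,0,0.21,0,0,0,0.25,0,0,0,0.25,0]'; python3 -c "
from h import *
where()"
```

```text
clock: 11.5
eef_pos: [481.2, -86.6, 140.6]
tcp_rot: [180.0, 0.0, -18.8]
ft_force: [0.2, -0.5, -2.9]
finger_gap: 18.2
grip_force: 59.4
stand TCP [-46.8  -0.  140.6] F [ 0.3 -0.4 -2.9] yaw -0.0
```

```bash
python3 -m pendant '[0,0,0.05,0,0,0,0.1,0,0,0,0.1,0,0,0,0.1,0]'; python3 -c "
from h import *
where()"
```

```text
clock: 12.0
eef_pos: [481.4, -86.6, 137.8]
tcp_rot: [-180.0, -0.0, -18.8]
ft_force: [-0.2, 0.1, -1.7]
finger_gap: 18.7
grip_force: 59.4
stand TCP [-46.6  -0.  137.8] F [-0.2  0.1 -1.7] yaw -0.0
```

```bash
python3 -m pendant '[0.05,0,0,0,0.1,0,0,0,0.15,0,0,0,0.15,0,0,0]'; python3 -c "
from h import *
where()"; python3 -m pendant '[0.03,0,0,0,0.06,0,0,0,0.06,0,0,0]'; python3 -c "
from h import *
where()"; python3 -m pendant '[0.03,0,0,0,0.06,0,0,0,0.06,0,0,0]'; python3 -c "
from h import *
where()"
```

```text
clock: 12.5
eef_pos: [484.9, -87.6, 137.5]
tcp_rot: [-180.0, 0.2, -18.8]
ft_force: [-3.5, 1.7, 0.3]
finger_gap: 18.9
grip_force: 59.5
stand TCP [-43.    0.2 137.5] F [-3.9  0.4  0.3] yaw -0.0
clock: 12.88
eef_pos: [485.7, -87.8, 137.5]
tcp_rot: [-180.0, 0.3, -18.8]
ft_force: [-7.7, 3.4, 3.7]
finger_gap: 18.5
grip_force: 59.9
stand TCP [-42.1   0.2 137.5] F [-8.4  0.7  3.7] yaw 0.0
clock: 13.25
eef_pos: [486.5, -88.1, 137.5]
tcp_rot: [-180.0, 0.5, -18.8]
ft_force: [-10.5, 5.4, 5.0]
finger_gap: 18.6
grip_force: 60.2
stand TCP [-41.2   0.3 137.5] F [-11.7   1.7   5. ] yaw 0.0
```

```bash
python3 -m pendant '[0.07,0,-0.06,0,0.14,0,-0.12,0,0.27,0,-0.17,0,0.41,0,-0.21,0,0.41,0,-0.21,0]'
python3 - <<'E'
from h import *
where()
np.set_printoptions(precision=1,suppress=True)
p=ctrl.read_state()["eef_pos"]; h3=np.array([*ex,0])
for n in("scene","top"):
  q=cam(n); r=ctrl.trace("spindle",q[0])
  if r:
    P=cloud(q,r[0]["mask"]); P=P[np.linalg.norm(P-p,axis=1)<125]; f,U,a=fitsp(P,p+30*h3-[0,0,73],.3,np.radians(161.2)); d=f-[*B,73]; print(n,r[0]["conf"],len(P),np.degrees(a),"foot in stand",[d[:2]@ex,d[:2]@ey,d[2]])
E
```

```text
clock: 13.88
eef_pos: [499.9, -92.8, 143.2]
tcp_rot: [-180.0, 0.1, -18.8]
ft_force: [-3.2, 2.1, -2.1]
finger_gap: 18.5
grip_force: 59.7
stand TCP [-27.1   0.  143.2] F [-3.7  1.  -2.1] yaw -0.0
scene 0.91 980 [ 15.7 162. ] foot in stand [np.float64(0.002647734888265113), np.float64(0.35626524417498145), np.float64(-15.3556761638281)]
top 0.62 93 [ 16.1 201.1] foot in stand [np.float64(0.6321443349610882), np.float64(2.6213182929756544), np.float64(-13.948970249892362)]
```

```bash
python3 -m pendant '[0.15,0,-0.03,0,0.31,0,-0.06,0,0.45,0,-0.08,0,0.6,0,-0.1,0,0.75,0,-0.1,0,0.82,0,-0.1,0,0.82,0,-0.1,0]'
cat > sp.py <<'E'
from h import *
where()
np.set_printoptions(precision=1,suppress=True)
p=ctrl.read_state()["eef_pos"]
for n in("scene","top"):
  q=cam(n); r=ctrl.trace("spindle",q[0])
  if r:
    P=cloud(q,r[0]["mask"]); P=P[np.linalg.norm(P-p,axis=1)<125]; f,U,a=fitsp(P,p-[0,0,83],.05,np.radians(161.2)); d=f-[*B,73]; print(n,r[0]["conf"],len(P),"lean x,y",np.degrees([U[:2]@ex,U[:2]@ey]),"foot in stand",np.array([d[:2]@ex,d[:2]@ey,d[2]]))
E
python3 sp.py
```

```text
clock: 14.95
eef_pos: [524.5, -101.2, 147.9]
tcp_rot: [-180.0, -0.1, -18.8]
ft_force: [-3.8, 2.2, 1.3]
finger_gap: 18.5
grip_force: 61.9
stand TCP [ -1.1  -0.  147.9] F [-4.3  0.9  1.3] yaw -0.0
scene 0.73 1120 lean x,y [-2.6 -0. ] foot in stand [-1.2  0.2 -6.5]
top 0.75 185 lean x,y [-6.6 -5.4] foot in stand [ 6.8  1.9 -4.3]
```

```bash
for i in 1 2 3 4; do python3 -m pendant '[0.04,0,0,0,0.04,0,0,0]' >/dev/null; python3 -c "
from h import *
where();print(ctrl.read_state()['torque'])"; done; python3 sp.py
```

```text
stand TCP [ -0.7  -0.  147.2] F [-5.1  0.8  1.7] yaw -0.0
[0.65405676 1.24497943 0.05151569]
stand TCP [5.000e-01 1.000e-01 1.471e+02] F [-5.7  1.3  1.8] yaw -0.0
[ 0.7769673   1.12098222 -0.01634655]
stand TCP [  1.2   0.2 147. ] F [-7.   1.8  2.6] yaw -0.0
[ 0.90450355  1.52443901 -0.01466593]
stand TCP [3.10e+00 1.00e-01 1.47e+02] F [-4.9  1.7  0.8] yaw -0.0
[0.80509862 0.93563117 0.0243341 ]
stand TCP [3.10e+00 1.00e-01 1.47e+02] F [-4.9  1.7  0.8] yaw -0.0
scene 0.67 1162 lean x,y [-0.4  0.1] foot in stand [-1.1  0.2 -7.4]
top 0.52 220 lean x,y [-2.7 -3.3] foot in stand [ 3.8  4.  -5.9]
```

```bash
for i in 1 2 3; do python3 -m pendant '[0,0,0.07,0,0,0,0.14,0,0,0,0.14,0]' >/dev/null; python3 -c "
from h import *
where();print(ctrl.read_state()['torque'])"; done; python3 sp.py
```

```text
stand TCP [3.000e+00 1.000e-01 1.426e+02] F [-5.2  1.6  0. ] yaw -0.0
[0.77607882 0.8898632  0.02421236]
stand TCP [3.000e+00 1.000e-01 1.385e+02] F [-4.7  1.6 -0.4] yaw -0.0
[0.71257792 0.91974587 0.04154633]
stand TCP [3.000e+00 1.000e-01 1.343e+02] F [-5.   1.   0.7] yaw -0.0
[ 0.77910719  0.96529168 -0.03639212]
stand TCP [3.000e+00 1.000e-01 1.343e+02] F [-5.   1.   0.7] yaw -0.0
scene 0.63 1046 lean x,y [-0.6  0.1] foot in stand [ -0.9   0.  -19.9]
top 0.59 198 lean x,y [-3.  -5.9] foot in stand [ -6.6  -6.2 -19.4]
```

```bash
for i in 1 2 3; do python3 -m pendant '[0,0,0.13,0,0,0,0.26,0,0,0,0.36,0,0,0,0.36,0]' >/dev/null; python3 -c "
from h import *
where();print(ctrl.read_state()['torque'])"; done; python3 sp.py
```

```text
stand TCP [2.900e+00 1.000e-01 1.232e+02] F [-4.2  2.  -0.8] yaw -0.0
[0.69834958 0.89784674 0.00303442]
stand TCP [2.900e+00 1.000e-01 1.125e+02] F [-3.8  1.6 -1. ] yaw -0.0
[0.73370179 0.84807971 0.02419668]
stand TCP [2.900e+00 1.000e-01 1.016e+02] F [-4.4  1.7 -0.5] yaw -0.0
[0.7705474  0.87082864 0.02460565]
stand TCP [2.900e+00 1.000e-01 1.016e+02] F [-4.4  1.7 -0.5] yaw -0.0
scene 0.71 806 lean x,y [-0.8  0.8] foot in stand [ -0.5  -0.8 -52.3]
top 0.63 137 lean x,y [-8.8 -8.6] foot in stand [ 11.2   8.7 -47.3]
```

```bash
for r in '[0,0,0.1,0,0,0,0.17,0,0,0,0.17,0]' '[0,0,0.05,0,0,0,0.1,0,0,0,0.1,0]' '[0,0,0.05,0,0,0,0.05,0]'; do :; done; python3 -m pendant '[0,0,0.1,0,0,0,0.17,0,0,0,0.17,0]' | grep -E "ft_f|eef"; python3 -m pendant '[0,0,0.05,0,0,0,0.1,0,0,0,0.1,0]' | grep -E "ft_f|eef";python3 -m pendant '[0,0,0.05,0,0,0,0.05,0]' | grep -E "ft_f|eef"; python3 sp.py
```

```text
eef_pos: [528.7, -102.5, 101.2]
ft_force: [-15.9, 6.4, 23.1]
eef_pos: [528.8, -102.5, 101.2]
ft_force: [-23.4, 8.2, 36.9]
eef_pos: [529.0, -102.6, 101.2]
ft_force: [-27.7, 10.7, 44.5]
stand TCP [  3.6   0.2 101.2] F [-29.7   1.2  44.5] yaw 0.0
scene 0.61 805 lean x,y [-0.1  0.7] foot in stand [ -1.   -0.4 -52.7]
top 0.49 178 lean x,y [-7.  -6.9] foot in stand [  9.3   4.5 -49.1]
```

```bash
python3 -m pendant '[0,0,-0.2,0,0,0,-0.33,0,0,0,-0.33,0]'|grep -E "ft_f|eef"
python3 - <<'E'
from h import *
where()
im=[]
for n in("scene","top"):
  q=cam(n); im.append(cv2.resize(q[0]["color"][170:350,190:330] if n=="scene" else q[0]["color"][160:290,140:270],(400,510)))
  C=cloud(q); L=(C[:,:2]-B)@np.c_[ex,ey]
  i=(abs(L[:,0]-20)<80)&(abs(L[:,1]-50)<50)&(C[:,2]>150)
  print(n,i.sum())
cv2.imwrite("pics/j.png",np.hstack(im))
E
```

```text
eef_pos: [528.3, -102.5, 102.4]
ft_force: [-5.2, 5.1, 1.2]
stand TCP [  2.9   0.  102.4] F [-6.6  3.1  1.2] yaw -0.0
scene 7680
top 5153
```

View pics/j.png

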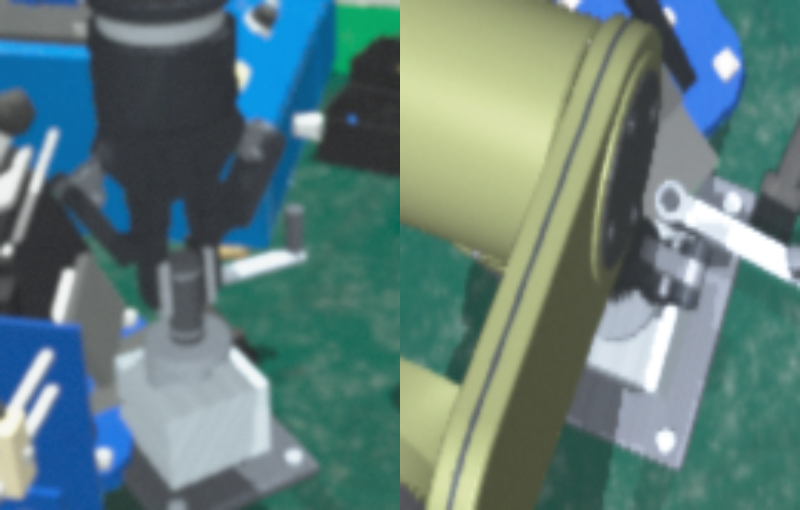

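Run:
```python
from h import *
np.set_printoptions(precision=1,suppress=True)
p=ctrl.read_state()["eef_pos"]
for n in("scene","top"):
  q=cam(n); C=cloud(q); L=(C[:,:2]-B)@np.c_[ex,ey]; r=np.hypot(L[:,0]+1.5,L[:,1]); 
  for nm,i in(("r13-23",(r>13)&(r<23)&(C[:,2]>62)&(C[:,2]<97)),("r<13",(r<11)&(C[:,2]>90)&(C[:,2]<160)),("block",(abs(L)<30).all(1)&(r>28)&(C[:,2]>50)&(C[:,2]<66))):
    print(n,nm,i.sum(),np.percentile(C[i,2],[5,25,50,75,95]) if i.sum()>5 else "")
  r=ctrl.trace("spindle",q[0])[0]["mask"]; P=cloud(q,r); h=np.histogram(P[:,2],bins=np.arange(60,160,3)); print([(int(b),int(a)) for a,b in zip(*h) if a])
```

```text
scene r13-23 226 [64.9 81.4 81.9 82.4 83.2]
scene r<13 298 [ 92.7 104.4 120.7 135.6 137.9]
scene block 164 [56.7 57.4 58.  58.4 59.1]
[(60, 15), (63, 6), (72, 6), (75, 34), (78, 76), (81, 288), (84, 18), (87, 16), (90, 19), (93, 18), (96, 22), (99, 15), (102, 18), (105, 16), (108, 11), (111, 12), (114, 17), (117, 14), (120, 10), (123, 15), (126, 10), (129, 15), (132, 11), (135, 65), (138, 1)]
top r13-23 106 [78.6 80.5 81.3 82.5 84.4]
top r<13 6 [ 92.1  95.   95.6  96.6 101.7]
top block 85 [54.5 56.5 57.3 58.6 60.6]
[(72, 1), (75, 5), (78, 60), (81, 73), (84, 9), (87, 4), (93, 3), (108, 1)]
```

The flange top reads about 81.5 mm, so the spindle is seated; the fit's z was off. I'll release it.

```bash
python3 -m pendant '[0,0,0,0,0,0,0,0,0,0,0,0,0,0,0,0,0,0,0,0]' 42|grep -E "ft_f|eef|gap"; python3 -m pendant '[0,0,-0.5,0,0,0,-1,0,0,0,-2,0,0,0,-3.3,0,0,0,-4.5,0,0,0,-4.5,0,-3,0,-4.5,0,-3,0,-4.5,0]'|grep -E "ft_f|eef|gap|clock"
python3 - <<'E'
from h import *
np.set_printoptions(precision=1,suppress=True)
for n in("scene","top"):
  q=cam(n); r=ctrl.trace("spindle",q[0])
  P=cloud(q,r[0]["mask"]); L=(P[:,:2]-B)@np.c_[ex,ey]
  for lo,hi in((79,85),(131,141)): i=(P[:,2]>lo)&(P[:,2]<hi); print(n,lo,i.sum(),np.median(P[i],0)[2],cv2.minAreaRect(L[i].astype(np.float32)) if i.sum()>5 else "")
  for a in("keeper_hinge","keeper_post","bore_mouth"):
    z=dict(keeper_hinge=88.5,keeper_post=104.5,bore_mouth=73)[a]
    for k in ctrl.spot_point(a,q[0])[:1]: w=atz(q,k["position"],z)[:2]-B; print(n,a,w@ex,w@ey,round(k["conf"],2))
  C=cloud(q); L=(C[:,:2]-B)@np.c_[ex,ey]; i=(C[:,2]>95)&(C[:,2]<124)&(abs(L[:,0]-40)<20)&(abs(L[:,1]+92)<22); print("postcloud",i.sum(),np.median(L[i],0),L[i].min(0),L[i].max(0))
  i=(C[:,2]>84)&(C[:,2]<92)&(abs(L[:,0]-42)<20)&(L[:,1]<0)&(L[:,1]>-110);print("bar",cv2.minAreaRect(L[i].astype(np.float32)))
E
```

```text
eef_pos: [528.6, -102.8, 102.4]
ft_force: [0.2, 0.0, -0.6]
finger_gap: 42.2
clock: 22.88
eef_pos: [441.1, -72.9, 235.8]
ft_force: [-0.3, 0.0, 0.5]
finger_gap: 41.9
scene 79 320 80.90034384613216 ((-4.994729995727539, 1.8666744232177734), (48.73532485961914, 44.65009689331055), 66.79104614257812)
scene 131 92 135.32975497916246 ((-4.007102012634277, 1.2101984024047852), (17.73949432373047, 18.260313034057617), 18.57937240600586)
scene keeper_hinge 41.20968589245077 -23.38298664883606 0.58
scene keeper_post 31.563493941782596 -90.53230028302868 0.86
scene bore_mouth 0.7141338128357376 2.725414378610505 0.76
postcloud 86 [ 30.2 -90.7] [ 26.7 -96.6] [ 36.8 -86.8]
bar ((35.58795928955078, -63.35926818847656), (68.59886169433594, 14.202580451965332), 84.94355773925781)
top 79 376 80.94659465984282 ((-0.6574230194091797, 0.004852294921875), (48.590694427490234, 46.1101188659668), 82.70498657226562)
top 131 127 135.374778915468 ((-0.6683721542358398, 0.31481456756591797), (18.26030921936035, 18.82874298095703), 80.05963897705078)
top keeper_hinge 33.440398867749934 -17.31292489749641 0.77
top keeper_post 29.62702921419996 -90.30106391705326 0.96
top bore_mouth 3.3268377595611383 0.30016900223063997 0.94
postcloud 50 [ 34.3 -93.9] [ 30.  -98.3] [ 40.5 -88.9]
bar ((39.4179801940918, -50.34361267089844), (26.78384780883789, 94.50267791748047), 4.486299514770508)
```

```bash
python3 -c "
from h import *
where();rows(st(34,-93,236,85),st(34,-93,98,85))"
```

```text
stand TCP [-8.630e+01 -1.000e-01  2.373e+02] F [ 0.3 -0.1 -0.7] yaw -0.0
row [4.011 3.096 0.041] -85.0
row [4.013 3.096 4.641] -85.0
```

```bash
python3 -m pendant '[2,1.6,0,-10,4,3.1,0,-20,4,3.1,0,-30,4,3.1,0,-40,4,3.1,0,-50,4,3.1,0,-60,4,3.1,0,-70,4,3.1,0,-80,4,3.1,0,-85,4,3.1,1.5,-85,4,3.1,2.8,-85,4,3.1,3,-85,4,3.1,3,-85]' 40 | grep -E "ft_f|eef|gap|clock"
python3 - <<'E'
from h import *
where()
np.set_printoptions(precision=1,suppress=True)
for n in("scene","top"):
  q=cam(n)
  for a in("keeper_post",):
    for k in ctrl.spot_point(a,q[0])[:1]: w=atz(q,k["position"],104.5)[:2]-B; print(n,a,w@ex,w@ey,round(k["conf"],2))
  im=q[0]["color"][170:350,190:330] if n=="scene" else q[0]["color"][160:290,180:310]
  cv2.imwrite(f"pics/k_{n}.png",cv2.resize(im,(400,500)))
cv2.imwrite("pics/k.png",np.hstack([cv2.imread(f"pics/k_{n}.png") for n in("scene","top")]))
E
```

```text
clock: 25.0
eef_pos: [527.3, -200.6, 147.8]
ft_force: [1.1, 0.3, 0.1]
finger_gap: 40.2
stand TCP [ 33.6 -93.1 147.8] F [0.9 0.6 0.1] yaw 85.0
scene keeper_post 29.01443881353763 -88.38101415843421 0.59
```

View pics/k.png

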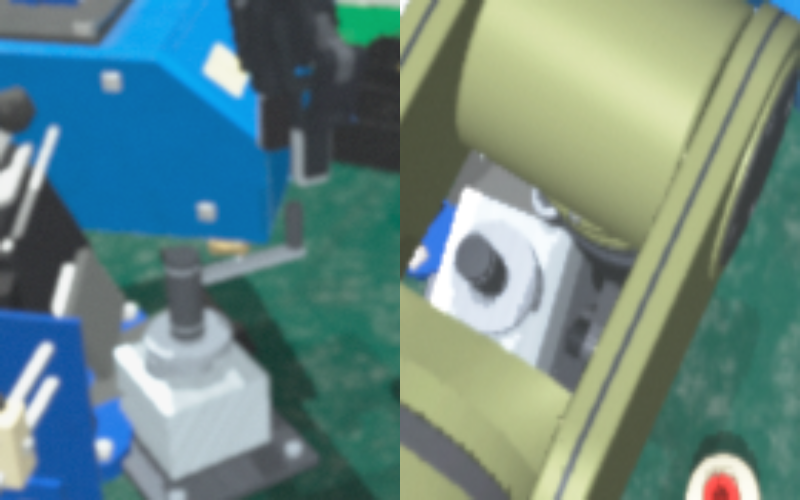

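The spindle stands seated (185,290), and the fingers are above the keeper post (293,225). Lowering round the post.

```bash
python3 -m pendant '[0,0,0.5,0,0,0,1,0,0,0,1.4,0,0,0,1.65,0,0,0,1.65,0]' | grep -E "ft_f|eef"; python3 -m pendant '[0,0,0,0,0,0,0,0,0,0,0,0,0,0,0,0]' 17 | grep -E "ft_f|eef|gap|grip"
python3 - <<'E'
from h import *
where(); s=ctrl.read_state();p=s["eef_pos"][:2]-B; p=np.array([p@ex,p@ey]); H=np.array([41,-19.])
print(p-H,np.hypot(*(p-H)))
for f in(5,15,30,45,60,75,90,95):
    a=np.radians(f); rows(st(41-75*np.sin(a),-19-75*np.cos(a),s["eef_pos"][2],90-f))
E
```

```text
eef_pos: [526.3, -200.1, 96.7]
ft_force: [0.1, -0.2, 0.0]
eef_pos: [527.0, -200.4, 98.1]
ft_force: [-0.4, -0.6, 0.7]
finger_gap: 16.9
grip_force: 0.0
stand TCP [ 33.3 -93.1  98.1] F [-0.2 -0.7  0.7] yaw 85.0
[ -7.7084898  -74.07341143] 74.47342543273213
row [-0.018  0.041  0.   ] -0.0
row [ 0.02  -0.393 -0.   ] 10.0
row [ 2.160e-01 -1.016e+00 -1.000e-03] 25.0
row [ 5.670e-01 -1.566e+00 -1.000e-03] 40.0
row [ 1.048e+00 -2.007e+00 -1.000e-03] 55.0
row [ 1.627e+00 -2.309e+00 -1.000e-03] 70.0
row [ 2.264e+00 -2.450e+00 -1.000e-03] 85.0
row [ 2.482e+00 -2.459e+00 -1.000e-03] 90.0
```

```bash
python3 -m pendant '[0,-0.2,0,5,0.02,-0.39,0,10,0.11,-0.7,0,17,0.22,-1.02,0,25,0.38,-1.3,0,33,0.57,-1.57,0,40,0.57,-1.57,0,40]' | grep -E "ft_f|eef|clock"
python3 - <<'E'
from h import *
where(); q=cam("scene")
for k in ctrl.spot_point("keeper_post",q[0])[:1]: w=atz(q,k["position"],104.5)[:2]-B; print("post",w@ex,w@ey,round(k["conf"],2))
s=ctrl.read_state()
for f in(45,60,75,90,94):
    a=np.radians(f); rows(st(41-75*np.sin(a),-19-75*np.cos(a),s["eef_pos"][2],90-f))
E
```

```text
clock: 27.2
eef_pos: [490.5, -165.4, 97.9]
ft_force: [-0.1, 0.4, -0.4]
stand TCP [-12.6 -71.7  97.9] F [-0.2  0.4 -0.4] yaw 45.1
post -28.478248360405846 -66.52733211988682 0.47
row [0.    0.003 0.   ] 0.1
row [ 0.087 -0.644 -0.   ] 15.1
row [ 0.338 -1.246 -0.   ] 30.1
row [ 0.736 -1.763 -0.   ] 45.1
row [ 0.864 -1.882 -0.   ] 49.1
```

```bash
python3 -m pendant '[0.03,-0.32,0,8,0.09,-0.64,0,15,0.2,-0.95,0,23,0.34,-1.25,0,30,0.52,-1.52,0,38,0.74,-1.76,0,45,0.74,-1.76,0,45]' | grep -E "ft_f|eef|clock"
python3 - <<'E'
from h import *
where(); q=cam("scene")
for k in ctrl.spot_point("keeper_post",q[0])[:1]: w=atz(q,k["position"],104.5)[:2]-B; print("post",w@ex,w@ey,round(k["conf"],2))
E
```

```text
clock: 28.18
eef_pos: [487.6, -108.5, 97.9]
ft_force: [-0.4, -0.6, -0.4]
stand TCP [-33.7 -18.7  97.9] F [-0.2 -0.7 -0.4] yaw 0.2
post -46.44506988593045 -18.867173884619657 0.56
```

```bash
for i in 1 2; do python3 -m pendant '[0,-0.05,0,0,0,-0.1,0,0,0,-0.1,0,0]' | grep -E "ft_f"; done; python3 -c "
from h import *
where()"
```

```text
ft_force: [-0.3, -0.1, -0.1]
ft_force: [-3.7, -8.4, 0.6]
stand TCP [-34.  -15.   97.8] F [-0.8 -9.2  0.6] yaw 0.1
```

```bash
python3 -m pendant '[0,-0.06,0,0,0,-0.06,0,0]' | grep ft_f; python3 -m pendant '[0,0.1,0,0,0,0.18,0,0,0,0.18,0,0]' | grep ft_f;  python3 -m pendant '[0,0,-0.5,0,0,0,-1.5,0,0,0,-3,0,0,0,-4.5,0,0,0,-4.5,0,-3,0,-4.5,0,-5,0,-4.5,0,-5,0,-4.5,0,-5,0,-4.5,0]' | grep -E "ft_f|eef|clock"
python3 - <<'E'
from h import *
np.set_printoptions(precision=1,suppress=True)
for n in("scene","top"):
  q=cam(n); C=cloud(q); L=(C[:,:2]-B)@np.c_[ex,ey]
  i=(C[:,2]>95)&(C[:,2]<124)&(np.hypot(L[:,0]+33,L[:,1]+19)<20); print(n,"post",i.sum(),np.median(L[i],0) if i.any() else "")
  i=(C[:,2]>84)&(C[:,2]<93)&(abs(L[:,0]-5)<60)&(abs(L[:,1]+30)<40); print("bar",i.sum(),cv2.minAreaRect(L[i].astype(np.float32)) if i.sum()>5 else "")
  i=(C[:,2]>131)&(C[:,2]<141)&(np.hypot(*L.T)<25); print("top",i.sum(),np.median(C[i,2]),L[i].mean(0))
  cv2.imwrite(f"pics/f_{n}.png",cv2.resize(q[0]["color"][200:350,200:330] if n=="scene" else q[0]["color"][170:310,160:320],(390,480)))
cv2.imwrite("pics/f.png",np.hstack([cv2.imread(f"pics/f_{n}.png") for n in("scene","top")]))
E
```

```text
ft_force: [-6.5, -14.8, 0.8]
ft_force: [0.2, 0.5, -0.2]
clock: 30.78
eef_pos: [345.3, -57.4, 232.6]
ft_force: [-0.1, -0.2, 0.2]
scene post 112 [-38.9 -16.2]
bar 210 ((-9.851964950561523, -6.977603912353516), (34.23330307006836, 63.41940689086914), 88.44486236572266)
top 93 135.3115432686716 [-4.8  1.6]
top post 54 [-34.1 -20.5]
bar 369 ((5.699604034423828, -9.37932014465332), (32.573646545410156, 87.88973236083984), 88.2490463256836)
top 130 135.15585397790386 [-0.5 -0.3]
```

View pics/f.png

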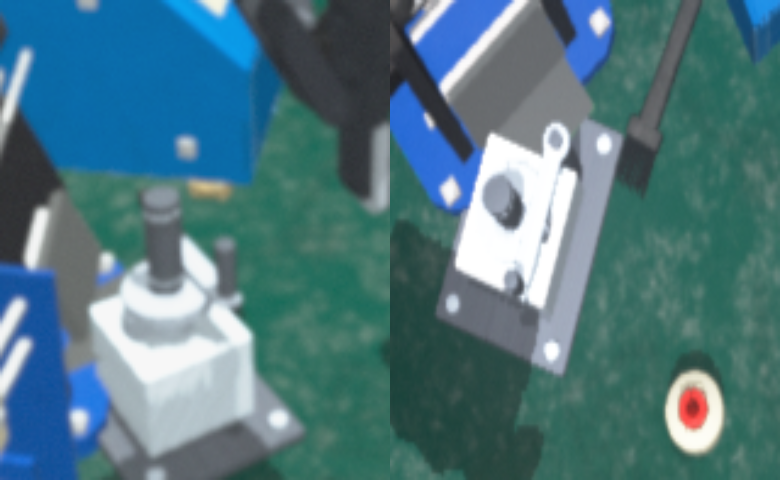

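The keeper is shut over the flange: in the top view the bar runs (555,140)→(513,285). The spindle is upright, and the bottle and brush look untouched.

```bash
python3 -c "
from station import ctrl
print(ctrl.job_done())"
```

```text
the job is handed in; nothing more can be done
None
```

I handed the job in at about 31 s. The spindle went in leaning, was straightened and is fully home in the bore, the keeper bar is shut against its stop, and the bottle and brush were not touched; the hand-in returned no verdict.

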